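# Clip a label holder behind the rack lip and hold it home

## Robot

A 6-joint arm with a two-finger parallel gripper is mounted at the origin on a cart in front of the work surface, level with it; the furniture and walls round the work are solid. World frame = base frame: x ahead of the robot, y to its left, z up, the work surface at z = 0. Lengths are in m, angles in degrees, forces in N, time in s.
With the tool pointing down it reaches from about 0.25 to 0.725 m from the base axis. Payload 9.7 kg.
Tool frame: the origin (TCP) lies at the very end of the fingers, on their centre line; the grasp point (between the pads) lies 19 mm behind it; z points along the fingers, y is the line along which they close (so a half turn about z gives the same grasp; the last joint's range is limited). The gripper opens to 85 mm and grips with 20 to 120 N. Pads are 22 mm wide; open, the fingers measure 114 mm over their backs; the gripper's body (76 mm by 85 mm) begins 54 mm behind the grasp point. The pads swing forward as they close: fully open they stand 13 mm farther back than shut.
Start: joints at [0, 4.979, 10.078, 95.1, 0, 90], TCP at [0.55, -0, 0.231] pointing down, gripper open.
Joint ranges: [-179.16, 179.16], [-48.56, 103.87], [-65.8, 70.77], [-126.05, 130.52], [-82.76, 87.17], [-180, 180]. Speed limits (degrees/s): [127.2, 127.2, 147.25, 180, 180, 180].

## Interface

Orientations are given as [roll, pitch, yaw] about the fixed x, y, z axes, in that order (R = Rz(yaw) Ry(pitch) Rx(roll)).
In Python, from workcell import bot gives the robot as it stands.
- The arm moves only by the tool step_arm, never from a script. Its argument "targets" is a list of rows, each a list of 3 entries, a list of its own where there are three numbers: the opening, from 0 (shut) to 1 (fully open), then the shift along the world's x, y, z in mm, then the turn, a rotation vector about the world's x, y, z in rad. In form: [[grip, [tx, ty, tz], [wx, wy, wz]], ...]. A call has 1 to 8 rows; each row is the pose to reach, as a shift and turn from the pose commanded when the call began; what a row does not reach only later rows make up. A row lasts 1/10 s, in which the tool goes at most 50 mm and 8.59 degrees, less where a joint would pass 70% of its speed; a pose out of reach is approached as far as the arm can. A call with a gripper value outside its range is refused whole. The fingers move at their own pace and stop on an object; "force" is the grip in N (left out, the last holds). Time passes only in rows, so rows that repeat a pose let the fingers close. It gives the time, the measured TCP pose, the force, the opening and the grip force at its end, in the units of the state.
- bot.get_obs(): the state, without advancing time (a new reading comes with each control period).
- bot.camera(name): name is "scene" or "side" or "wrist"; returns (picture, depth): 384x512x3 uint8, red, green, blue; 384x512 float32, m along the optical axis (not along the pixel's ray), 0 where there is no reading.
- bot.camera_params(name): a dict with "K" (3x3 intrinsics, pixels), "R" (3x3) and "t" (3): a world point X has camera coordinates R X + t. Camera axes: x right, y down, z forward; pixel columns grow to the right and rows downward; lengths in m; the calibration is good to about 2 mm. The wrist camera is an equidistant fisheye: a pixel r from the principal point sees the ray r / f radians off the axis. A picture is of the moment at which its call begins: read the wrist's pose just before it. camera_params takes no time and is no camera call; for the wrist camera it gives the pose at the moment of the call.
- bot.job_done(): hands the job in; it is judged then, once.
The state is a dict: "time": time; "q": joint angles; "qd": joint speeds; "joint_efforts": joint torques, N m; "ee_pos": TCP position; "tcp_rot": TCP orientation; "wrist_force": force on the tool from outside, world axes, zero at the start; "torque": the same for the moment, N m; "opening": finger opening in m; "grasp_force": force on a finger pad.
Only numpy, scipy, OpenCV 4.12 (cv2) and the standard library are available. Lean on these libraries where they do the work, as an engineer would, in place of code of your own. Each camera call takes 0.05 s, during which the arm holds its last target. There are 200 camera calls.

## Task

Take the label holder (the tall plate with the paper label window) out of the pocket tray and push its foot down behind the front lip of the little bench rack, in the open middle bay, label facing the same way as the holder already clipped in beside it. A spring in the slot pushes it back up, so feel for the slot floor, press the holder fully home and upright, and finish while still gripping it and pressing it down: do not let go. Leave the other two clips in the tray and the wood block and sharpening stone on the bench where they are.

Things in the scene. Friction and masses are not known exactly. Their poses are not given: they have to be found in the camera images.
- label_holder: Loose grey plastic label holder, 30 g, upright in one of the tray's pockets. Foot 6 (x) x 42 (y) x 27 mm high; above it a plate 10 mm thick (x), 44 wide (y), from 27 to 76 mm high, paper label in a frame on its -x face. Origin: centre of the foot's underside, z up. Pinch the plate across its 10 mm thickness, about 54 mm above the origin, to keep fingertips clear of tray and rack.
- label_front (a point): A point of the label holder, at x -35, y 0, z 51.5 mm in its frame: 30 mm straight out in front of the label.
- tray: Fixed black pocket tray, 50 (x) x 172 (y) x 30 mm high. Three slot pockets at y -54, 0, +54 mm, each 8.5 (x) x 46 to 50 (y) mm, open above, floor 6 mm above the bench, one upright clip in each; which is where varies. Origin: centre of the underside, on the bench; z up; the clips stand with axes parallel to its own. Position and yaw vary.
- rack: Fixed grey steel rack, 190 mm wide (y), front lip to -x, slot behind the lip, deck behind the slot at z 53 mm. Open middle bay; at y +64 mm a fixed holder of the same kind, label to -x; bay at -y closed by a black filler. Fixed collets on the deck at x 40, y +-60 mm, up to 80 mm high. Origin: on the bench under the middle of the open bay, z up. Position and yaw vary.
- slot_floor (a point): Mid floor of the open bay's slot, 30 mm above the bench, axes as the rack's; the holder's origin and axes belong here. Slot x -5 to +5 mm, y -27 to +27 mm between stops. Lip in front 4 mm thick, straight to 20 mm above this point, then flared outward to x -14 mm at 27 mm; wall behind the slot 23 mm high. Floor is hard.
- ejector (a joint): Steel spring ejector, 14 mm wide, in mid slot floor of the open bay. 0 = up, its top 7 mm above the slot floor; grows as it is pressed down (m); 0.007 = level with the floor, where the foot meets the hard floor. About 3 N to start, 7 N when level; it lifts the holder again when let go.
- end_stop: Loose grey end stop clip in another pocket: same foot, low plain plate 44 mm wide, 43 mm high in all. Bystander. Origin: centre of its underside, z up.
- hook_clip: Loose grey hook clip in another pocket: same foot, narrow 16 mm stem with a round 24 mm head, 66 mm high in all. Bystander. Origin: centre of its underside, z up.
- wood_block: Loose beech block 55 x 90 x 35 mm on the bench, right of the rack. Bystander. Origin: centre of its underside.
- stone_small: Loose grey sharpening stone 25 x 90 x 20 mm on the bench, right of the tray. Bystander. Origin: centre of its underside.
- extractor_foot (a point): On the bench under the middle of the fixed dust extractor (white box, fat hose), an obstacle left of the work: 220 x 220 mm, up to 470 mm high; a clear screen on its far side (x 480 to 560 mm) reaches 630 mm. A hand starting left of it can pass over: fingertips above 500 mm, 450 mm from the base axis. A machine stands behind the base: do not lean the arm back.
Not all that is in view belongs to the job. Leave any yellow look-alike of the label_holder alone.

How it is judged (in metres and radians):
On the way, in this order (a step that is already met when the one before it is completed fails the run):
1. the label holder is gripped and lifted clear of the tray (z of label_holder in the frame of tray above 0.032 m and contact force between the fingers and label_holder above 1 N), for 0.1 s.
2. its foot is in the slot behind the lip of the open bay, at the ejector (z of label_holder in the frame of slot_floor below 0.012 m and x of label_holder in the frame of slot_floor between -0.006 and 0.006 m and y of label_holder in the frame of slot_floor between -0.009 and 0.009 m), for 0.05 s.
At the end, for the whole second after the job is handed in: Fingers still hold the holder (>2 N): foot within 2 mm of the slot floor, pressed >3 N, ejector down >5 mm, within 4 mm across and 9 mm along the slot, tilt <0.12 rad, label to the front, at rest; other clips moved <15 mm, block and stone <20 mm (z of label_holder in the frame of slot_floor below 0.002 m and x of label_holder in the frame of slot_floor between -0.004 and 0.004 m and y of label_holder in the frame of slot_floor between -0.009 and 0.009 m and angle between label_holder's own z axis and vertical below 0.12 rad and x of label_front in the frame of slot_floor below -0.02 m and value of joint ejector above 0.005 m and contact force between the fingers and label_holder above 2 N and contact force between label_holder and rack above 3 N and linear speed of label_holder below 0.02 m/s and distance of each of end_stop, hook_clip from where it was at the start of the episode below 0.015 m and distance of each of wood_block, stone_small from where it was at the start of the episode below 0.02 m); the arm keeps its last pose, push and grip.
It fails at once if another clip, the wood block or the stone is moved (distance of any of end_stop, hook_clip from where it was at the start of the episode above 0.015 m or distance of any of wood_block, stone_small from where it was at the start of the episode above 0.02 m).
It also fails if it takes over 40 s, if anything falls off the work surface, if the arm or the gripper's body presses on something with over 40 N, if the wrist force passes 120 N, or if a joint passes its speed limit or range.

## Working session

There is one attempt and no reset: what is moved stays moved. The work goes in short steps, Python scripts to look and compute and a tool call to move; the robot and the scene stay as the last step left them, time stands still between calls to the robot, and variables do not carry over. Pictures are saved under pics/ and viewed, at most 10 in all, crops included, and the job is handed in when it is done.

Besides the shell and the picture viewer there is one more tool, called after ">>>" in YAML: its name, and indented under it one key for each argument. step_arm: Moves the arm, as the interface text tells. Its arguments: {"type":"object","properties":{"targets":{"type":"array","items":{"type":"array"}},"force":{"type":"number"}},"required":["targets"]}

```bash
mkdir -p pics; cat > h.py <<'E'
import numpy as np, cv2
from workcell import bot
def pts(name):
    p=bot.camera_params(name); im,d=bot.camera(name)
    K,R,t=map(np.array,(p["K"],p["R"],p["t"]))
    v,u=np.mgrid[:im.shape[0],:im.shape[1]]
    c=np.stack([(u-K[0,2])/K[0,0]*d,(v-K[1,2])/K[1,1]*d,d],-1)
    X=(c-t)@R  # R^T (c-t)
    X[d==0]=np.nan
    return im,d,X
E
python3 - <<'E'
from h import *
a=[]
for n in("scene","side"):
    im,d,X=pts(n); np.savez(f"pics/{n}.npz",im=im,d=d,X=X); a.append(im)
    p=bot.camera_params(n);print(n,-np.array(p["R"]).T@p["t"])
    cv2.imwrite(f"pics/{n}.png",im[...,::-1])
o=bot.get_obs();print(o["time"],o["ee_pos"],o["tcp_rot"],o["opening"],o["wrist_force"])
E
```

```text
scene [ 0.04047411 -0.66230411  0.46036017]
side [ 0.81731178 -0.75591327  0.40602108]
0.1 [ 5.49795446e-01 -6.00353116e-06  2.30670946e-01] [-1.79932873e+02  1.78741896e-03  9.00006487e+01] 0.08548303263562768 [ 0.58157715 -0.18689593  0.00768123]
```

View pics/scene.png

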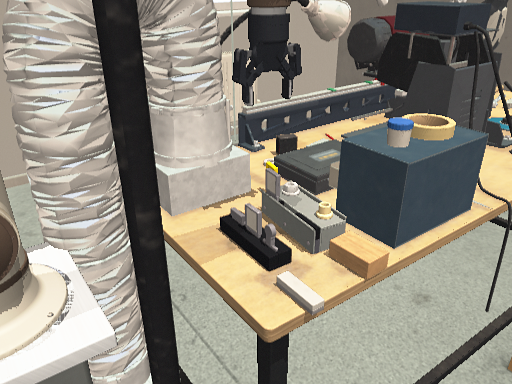

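View pics/side.png

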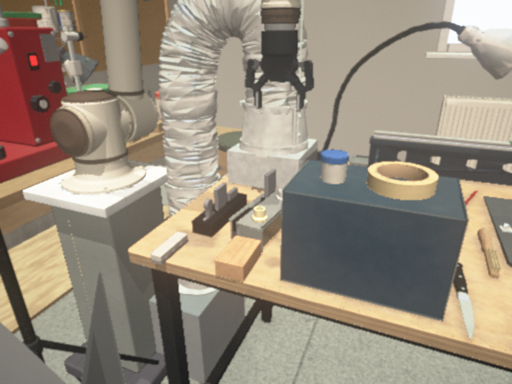

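Scene: tray at about (255,240), rack at (300,215) with the fixed holder at (272,180), stone at (300,290), block at (358,255). I'll enlarge it and read the point cloud.

```bash
python3 - <<'E'
from h import *
S=np.load("pics/scene.npz");D=np.load("pics/side.npz")
a=cv2.resize(S["im"][155:275,210:370],(800,600),interpolation=cv2.INTER_CUBIC)
b=cv2.resize(D["im"][160:250,190:310],(800,600),interpolation=cv2.INTER_CUBIC)
cv2.imwrite("pics/ca.png",a[...,::-1]);cv2.imwrite("pics/cb.png",b[...,::-1])
X=S["X"]
for n,u,v in [("tray",225,225),("trayR",288,255),("plate",253,218),("low",238,215),("hook",270,232),("fixed",270,182),("block",358,250),("stone",300,290),("bench",240,270),("deck",300,200)]:
    print(n,X[v,u].round(3))
X=D["X"]
for n,u,v in [("tray",200,222),("block",238,252),("stone",170,245),("bench",230,285),("fixed",269,182)]: print("side",n,X[v,u].round(3))
E
```

```text
tray [ 0.423 -0.028  0.02 ]
trayR [ 0.461 -0.179  0.017]
plate [ 0.442 -0.098  0.062]
low [ 0.443 -0.047  0.045]
hook [ 0.438 -0.155  0.062]
fixed [ 0.541 -0.021  0.079]
block [ 0.552 -0.258  0.034]
stone [ 0.411 -0.267  0.021]
bench [ 0.38  -0.144 -0.001]
deck [ 0.573 -0.081  0.052]
side tray [ 0.441 -0.178  0.03 ]
side block [ 0.569 -0.258  0.036]
side stone [ 0.426 -0.266  0.021]
side bench [ 0.567 -0.29  -0.015]
side fixed [ 0.547 -0.042  0.086]
```

View pics/ca.png

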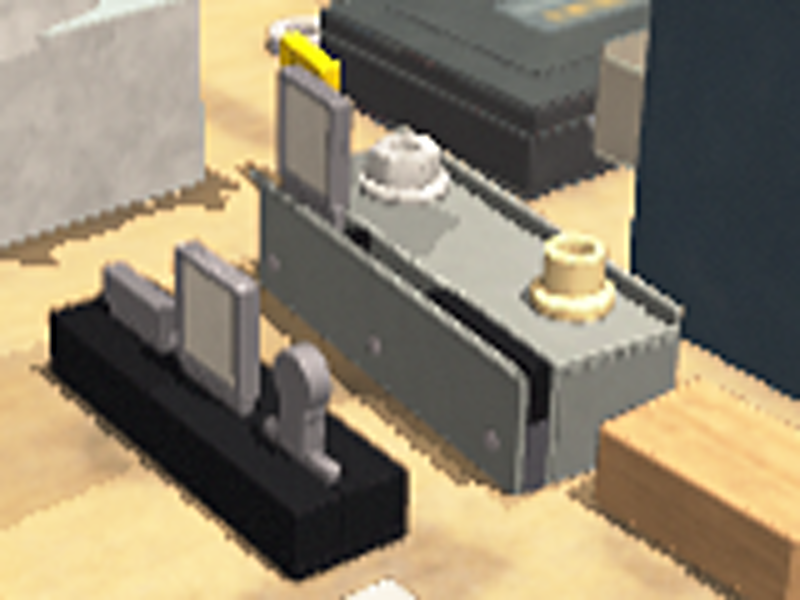

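View pics/cb.png

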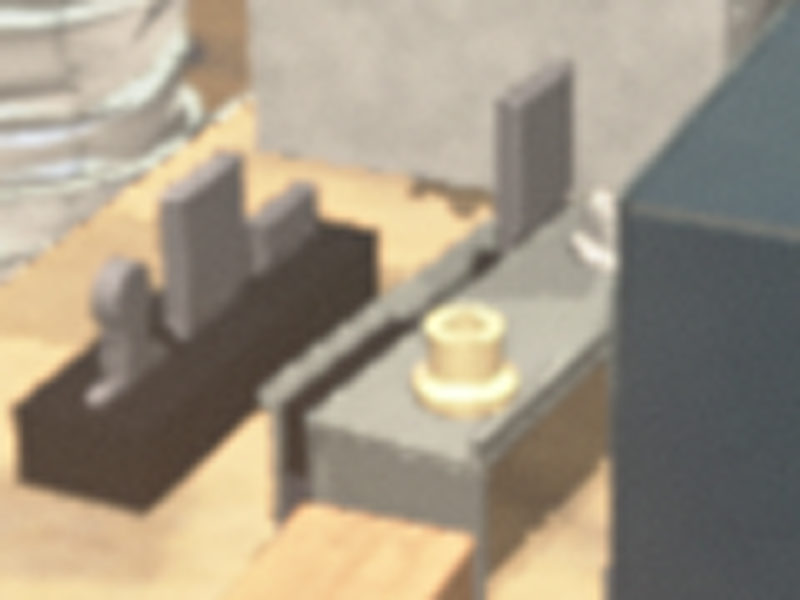

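The holder stands in the middle pocket, its label already facing -x like the fixed one (crop ca: plate ~(215,325), fixed ~(315,140)). Now the numbers.

```bash
python3 - <<'E'
from h import *
for f in("scene","side"):
    S=np.load(f"pics/{f}.npz");X=S["X"];im=S["im"].astype(int)
    x,y,z=np.moveaxis(X,-1,0)
    g=im.max(-1)
    def rep(n,m):
        P=X[m]; 
        if len(P)<8: print(f,n,len(P));return
        r=cv2.minAreaRect((P[:,:2]*1000).astype(np.float32))
        c=np.median(P,0); 
        print(f,n,len(P),"rect",np.round(r[0],1),np.round(r[1],1),round(r[2],2),"med",(c*1000).round(1))
    T=(x>.38)&(x<.5)&(y>-.22)&(y<.02)
    rep("traytop",T&(abs(z-.03)<.004)&(g<75))
    rep("clips",T&(z>.036))
    rep("holder",T&(z>.055)&(y>-.13)&(y<-.07))
    Rk=(x>.5)&(x<.66)&(y>-.23)&(y<.05)
    rep("deck",Rk&(abs(z-.053)<.004)&(x>.545))
    rep("rack all",Rk&(z>.042)&(z<.058))
    F=(x>.5)&(x<.58)&(y>-.08)&(y<.04)&(z>.062)
    rep("fixed",F&(abs(im[...,0]-im[...,2])<60))
    # line fits
    for n,m in(("holder",T&(z>.058)&(y>-.13)&(y<-.07)),("fixed",F&(z<.1))):
        P=X[m]*1000
        vx,vy,x0,y0=cv2.fitLine(P[:,:2].astype(np.float32),cv2.DIST_HUBER,0,.01,.01).ravel()
        print(n,"yaw",np.degrees(np.arctan2(-vx*np.sign(vy),abs(vy))).round(2),x0,y0,P.min(0).round(1),P.max(0).round(1))
E
```

```text
scene traytop 807 rect [442.9 -95. ] [172.1  48.5] 89.04 med [ 433.5 -119.9   29.1]
scene clips 1337 rect [452.8 -69.2] [177.6  52.5] 70.7 med [448.2 -35.5  80.6]
scene holder 250 rect [445.2 -93.7] [44.5 11. ] 88.93 med [443.4 -96.6  71. ]
scene deck 1053 rect [ 599.4 -115.4] [228.1 108.4] 89.84 med [ 574.1 -116.2   52.3]
scene rack all 2095 rect [ 591.1 -112.8] [220.7 146.1] 84.24 med [ 558.9 -128.6   52.1]
scene fixed 3331 rect [541.9 -17.4] [65.7 98.5] 63.98 med [531.7 -16.4 359.7]
holder yaw -0.29 443.4159 -94.700806 [ 439.3 -116.    58.2] [450.7 -71.4  82.6]
fixed yaw -1.11 540.772 -28.334974 [534.4 -55.7  62. ] [579.1  -2.8  99.6]
side traytop 4
side clips 802 rect [454.9 -70.6] [177.9  47.8] 71.45 med [451.7 -73.5  72.1]
side holder 180 rect [446.6 -95.2] [45.8 12.1] 87.94 med [ 450.6 -100.9   71.1]
side deck 572 rect [572.1 -97.5] [ 54.1 195.1] 0.02 med [ 569.2 -115.9   53.2]
side rack all 1109 rect [562.3 -97. ] [190.7  79.6] 83.24 med [ 551.9 -138.2   53.3]
side fixed 2879 rect [540.  -20.4] [79.8 73.7] 0.37 med [548.9 -29.4 369.5]
holder yaw -3.65 450.32544 -96.77829 [ 439.8 -118.3   58.2] [452.8 -72.4  83.8]
fixed yaw -8.06 547.354 -33.08905 [536.6 -57.   62.1] [578.7  -9.5  99.5]
```

Holder ≈ (445.5, -94.5), top z ≈ 82, yaw ≈ -1°; sizes fit (44.5 × 11). Moving above it for a closer look with the wrist camera.

>>> step_arm:
  targets:
    - [1,[-30,-28,-10],[0,0,-0.017]]
    - [1,[-60,-55,-30],[0,0,-0.017]]
    - [1,[-85,-78,-55],[0,0,-0.017]]
    - [1,[-105,-95,-80],[0,0,-0.017]]
    - [1,[-105,-95,-80],[0,0,-0.017]]
    - [1,[-105,-95,-80],[0,0,-0.017]]

```text
time: 0.7
ee_pos: [0.4447, -0.0952, 0.1512]
tcp_rot: [-180.0, -0.0, 89.0]
wrist_force: [0.5, 0.9, 0.4]
opening: 0.0855
grasp_force: 0.0
```

```bash
python3 - <<'E'
from h import *
o=bot.get_obs();p=bot.camera_params("wrist");im,d=bot.camera("wrist")
K,R,t=map(np.array,(p["K"],p["R"],p["t"]));print(K,-R.T@t,o["ee_pos"],o["tcp_rot"])
np.savez("pics/wrist.npz",im=im,d=d,K=K,R=R,t=t)
cv2.imwrite("pics/w1.png",cv2.resize(im,(768,576))[...,::-1])
E
```

```text
[[297.31863964   0.         256.61636358]
 [  0.         297.31863964 198.0447048 ]
 [  0.           0.           1.        ]] [ 0.44600473 -0.02770876  0.29408017] [ 0.44473581 -0.09515249  0.15123474] [-1.79983978e+02 -1.27102619e-02  8.89571626e+01]
```

View pics/w1.png

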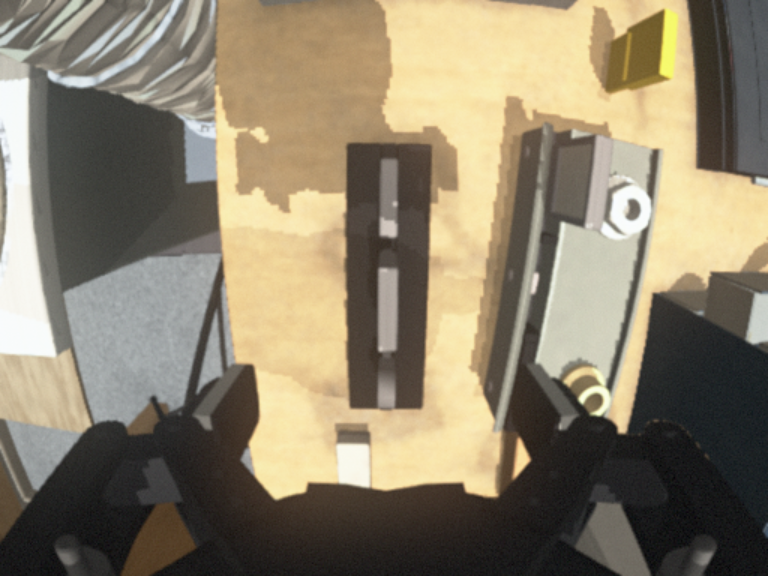

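The wrist view shows holder top at (388,308), the rack lip from (547,125) to (500,430), the steel ejector at (535,283), and the fixed holder at (600,185). Project these with the fisheye model.

```bash
cat >> h.py <<'E'
def wpts(S):
    K,R,t,d=S["K"],S["R"],S["t"],S["d"]
    v,u=np.mgrid[:384,:512]
    a,b=(u-K[0,2])/K[0,0],(v-K[1,2])/K[1,1]
    r=np.hypot(a,b)+1e-9; s=np.tan(r)/r
    X=(np.stack([a*s*d,b*s*d,d],-1)-t)@R
    X[(d==0)|(r>1.2)]=np.nan
    return X*1000
E
python3 - <<'E'
from h import *
S=np.load("pics/wrist.npz");X=wpts(S);x,y,z=np.moveaxis(X,-1,0);im=S["im"].astype(int)
def line(n,P):
    vx,vy,x0,y0=cv2.fitLine(P[:,:2].astype(np.float32),cv2.DIST_HUBER,0,.01,.01).ravel()
    print(n,len(P),"yaw",np.degrees(np.arctan(-vx/vy)).round(2),"c",x0.round(1),y0.round(1),"min",P.min(0).round(1),"max",P.max(0).round(1))
T=(x>400)&(x<490)&(y<0)&(y>-200)
line("holder top",X[T&(z>76)&(z<90)&(y>-122)&(y<-66)])
m=T&(abs(z-30)<4)&(im.max(-1)<90);P=X[m];print("tray",cv2.minAreaRect(P[:,:2].astype(np.float32)),np.median(P[:,2]))
F=(x>510)&(x<580)&(y>-70)&(y<10)
line("fixed top",X[F&(z>101)&(z<112)]) 
P=X[F&(z>101)&(z<112)];print(cv2.minAreaRect(P[:,:2].astype(np.float32)))
Rk=(x>500)&(x<660)&(y>-200)&(y<10)
# deck front edge: per y-bin min x of deck-height points beyond lip
for y0 in range(-190,10,10):
    b=Rk&(abs(y-y0)<2.5)
    dk=b&(abs(z-53)<2.5)&(x>540); lp=b&(z>50)&(z<62)&(x<545); sl=b&(z<48)&(x>533)&(x<552)
    q=lambda m,a,c:np.round(np.percentile(a[m],c),1) if m.sum()>2 else None
    print(y0,"deck xmin",q(dk,x,2),"lip x",q(lp,x,2),q(lp,x,98),"z",q(lp,z,50),"slot z",q(sl,z,5),q(sl,z,50))
# ejector in slot (bright)
for (u,v) in [(357,189),(357,187),(356,191)]: print(X[v,u].round(1),im[v,u])
E
```

```text
holder top 740 yaw -1.01 c 445.8 -91.8 min [ 440.8 -114.6   76.3] max [451.3 -71.2  84.3]
tray ((445.6162109375, -92.98129272460938), (169.82107543945312, 48.711917877197266), 88.15326690673828) 30.22783710514213
fixed top 878 yaw -6.64 c 541.7 -27.5 min [535.  -49.5 101.3] max [549.6  -5.3 108.4]
((542.4993286132812, -27.49699592590332), (44.237770080566406, 11.128867149353027), 83.95111083984375)
-190 deck xmin 649.5 lip x None None z None slot z None None
-180 deck xmin 649.5 lip x 511.6 525.5 z 55.2 slot z None None
-170 deck xmin 649.3 lip x 513.2 522.4 z 55.2 slot z None None
-160 deck xmin 588.8 lip x 513.9 522.4 z 56.3 slot z None None
-150 deck xmin 551.8 lip x 515.1 524.2 z 55.7 slot z None None
-140 deck xmin 542.0 lip x 516.2 544.6 z 55.0 slot z None None
-130 deck xmin 541.1 lip x 517.4 544.4 z 54.7 slot z None None
-120 deck xmin 541.0 lip x 519.1 544.0 z 53.8 slot z 30.7 39.4
-110 deck xmin 541.1 lip x 520.0 544.6 z 53.6 slot z 29.3 37.9
-100 deck xmin 541.2 lip x 520.7 544.4 z 53.7 slot z 29.7 37.6
-90 deck xmin 541.1 lip x 521.8 544.4 z 54.7 slot z 33.7 37.1
-80 deck xmin 542.3 lip x 523.3 544.7 z 53.8 slot z 29.7 37.8
-70 deck xmin 543.2 lip x 524.2 544.9 z 55.1 slot z 29.8 35.7
-60 deck xmin 541.9 lip x 525.8 544.7 z 54.6 slot z 29.5 38.0
-50 deck xmin 545.0 lip x 526.3 536.5 z 56.3 slot z 29.7 31.4
-40 deck xmin None lip x 527.9 538.8 z 56.9 slot z 20.5 46.0
-30 deck xmin 571.2 lip x 529.4 539.9 z 57.0 slot z 3.1 26.9
-20 deck xmin 540.9 lip x 530.0 541.3 z 57.1 slot z 0.3 24.8
-10 deck xmin 541.9 lip x 531.0 542.0 z 56.6 slot z -0.4 22.9
0 deck xmin 550.5 lip x 532.0 539.7 z 56.2 slot z -0.1 30.0
[537.4 -91.5  37.6] [230 216 206]
[537.5 -89.8  37. ] [237 227 218]
[536.6 -93.4  37.6] [234 226 215]
```

Rack yaw ≈ -6.4°. From the fixed holder, origin is (535.2, -91.1); from the lip edge, x ≈ 535.6, and the ejector top at z 37.5 agrees. Holder is at (446, -93), yaw -1°. Descend and grip.

>>> step_arm:
  targets:
    - [1,[1,2,-30],[0,0,0]]
    - [1,[1,2,-60],[0,0,0]]
    - [1,[1,2,-90],[0,0,0]]
    - [1,[1,2,-110],[0,0,0]]
    - [1,[1,2,-110],[0,0,0]]
    - [0,[1,2,-110],[0,0,0]]
    - [0,[1,2,-110],[0,0,0]]
    - [0,[1,2,-110],[0,0,0]]
  force: 60

```text
time: 1.55
ee_pos: [0.4471, -0.0931, 0.0428]
tcp_rot: [179.9, 0.0, 89.0]
wrist_force: [-0.3, 0.5, -0.8]
opening: 0.0439
grasp_force: 0.0
```

>>> step_arm:
  targets:
    - [0,[0,0,0],[0,0,0]]
    - [0,[0,0,0],[0,0,0]]
    - [0,[0,0,0],[0,0,0]]
    - [0,[0,0,0],[0,0,0]]

```text
time: 1.95
ee_pos: [0.4463, -0.0931, 0.0418]
tcp_rot: [179.9, 0.0, 89.0]
wrist_force: [-1.0, 0.2, 5.4]
opening: 0.0091
grasp_force: 58.8
```

Gripped (9 mm, 59 N). Lift.

>>> step_arm:
  targets:
    - [0,[0,0,15],[0,0,0]]
    - [0,[0,0,35],[0,0,0]]
    - [0,[0,0,60],[0,0,0]]
    - [0,[0,0,80],[0,0,0]]
    - [0,[0,0,80],[0,0,0]]
    - [0,[0,0,80],[0,0,0]]

```text
time: 2.55
ee_pos: [0.446, -0.093, 0.1209]
tcp_rot: [180.0, 0.0, 89.0]
wrist_force: [-0.3, -0.4, -0.5]
opening: 0.009
grasp_force: 58.6
```

>>> step_arm:
  targets:
    - [0,[20,0,0],[0,0,-0.02]]
    - [0,[45,1,0],[0,0,-0.05]]
    - [0,[70,1,0],[0,0,-0.08]]
    - [0,[88,2,0],[0,0,-0.094]]
    - [0,[88,2,0],[0,0,-0.094]]
    - [0,[88,2,0],[0,0,-0.094]]

```text
time: 3.15
ee_pos: [0.5331, -0.0909, 0.1198]
tcp_rot: [-179.8, -0.0, 83.7]
wrist_force: [-1.3, -0.9, -1.3]
opening: 0.0092
grasp_force: 58.7
```

```bash
python3 - <<'E'
from h import *
o=bot.get_obs();p=bot.camera_params("wrist");im,d=bot.camera("wrist")
K,R,t=map(np.array,(p["K"],p["R"],p["t"]));print(o["ee_pos"],o["tcp_rot"],o["wrist_force"],o["opening"],o["grasp_force"])
np.savez("pics/wrist2.npz",im=im,d=d,K=K,R=R,t=t)
S=np.load("pics/wrist2.npz");X=wpts(S);x,y,z=np.moveaxis(X,-1,0)
P=X[(x>505)&(x<560)&(y>-120)&(y<-68)&(z>145)&(z<172)]
if len(P): print("holder top",len(P),cv2.minAreaRect(P[:,:2].astype(np.float32)),P.min(0),P.max(0))
P=X[(x>510)&(x<580)&(y>-60)&(y<5)&(z>101)&(z<112)];print("fixed",cv2.minAreaRect(P[:,:2].astype(np.float32)),len(P))
for y0 in range(-60,10,10):
    b=(abs(y-y0)<2.5)&(z>50)&(z<62)&(x>500)&(x<545)
    if b.sum()>2: print(y0,np.percentile(x[b],2).round(1))
a=cv2.imwrite("pics/w2.png",cv2.resize(im,(768,576))[...,::-1])
im,d=bot.camera("side");cv2.imwrite("pics/s2.png",cv2.resize(im[130:250,190:350],(800,600),interpolation=cv2.INTER_CUBIC)[...,::-1])
E
```

```text
[ 0.53307164 -0.09085584  0.11978431] [-1.79838925e+02 -7.03498737e-03  8.36705172e+01] [-1.34459285 -0.94268685 -1.34656638] 0.009166296812218784 58.695414662361145
holder top 5148 ((534.4511108398438, -81.7093505859375), (42.96249008178711, 46.5592041015625), 34.84275436401367) [ 505.1234795  -110.48785797  145.00631714] [559.94537519 -68.11888155 171.99793831]
fixed ((542.9445190429688, -27.66207504272461), (43.464080810546875, 9.625744819641113), 83.58848571777344) 1537
-60 526.0
-50 527.1
-40 527.4
-30 528.6
-20 530.5
-10 531.7
0 532.8
```

View pics/w2.png

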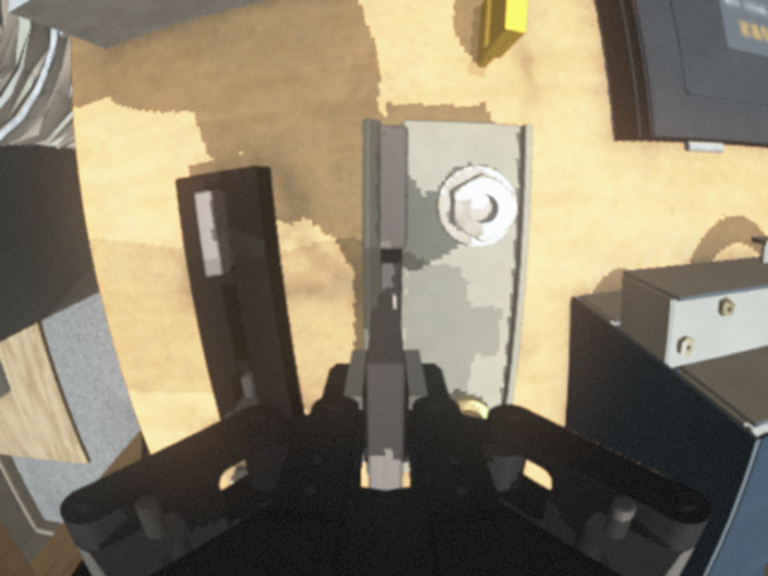

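View pics/s2.png

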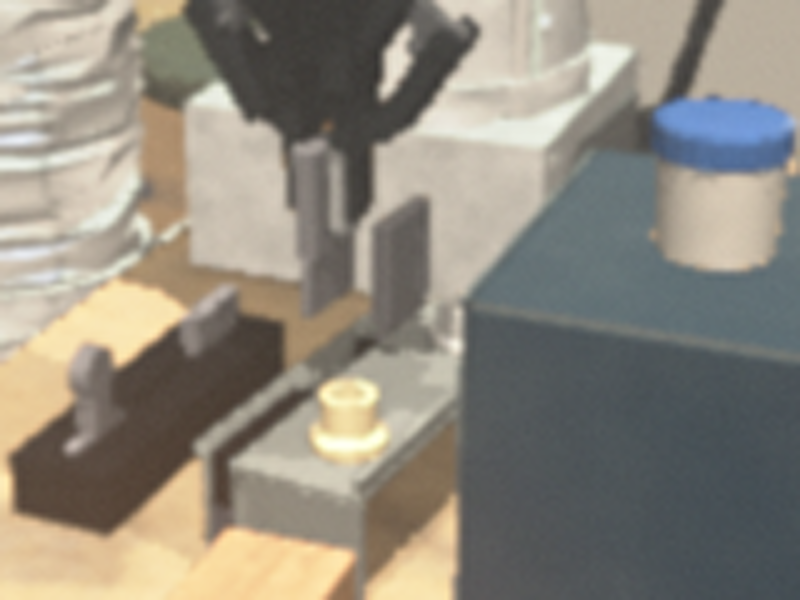

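The holder hangs upright with yaw matching the fixed one (w2: holder top (385,420), slot in line with it, fixed holder (393,185)). It sits about 2 mm in front of slot centre, towards the lead-in flare. Move down with +1.5 mm x, feeling for force.

>>> step_arm:
  targets:
    - [0,[1.5,0,-8],[0,0,0]]
    - [0,[1.5,0,-18],[0,0,0]]
    - [0,[1.5,0,-26],[0,0,0]]
    - [0,[1.5,0,-32],[0,0,0]]
    - [0,[1.5,0,-36],[0,0,0]]
    - [0,[1.5,0,-40],[0,0,0]]
    - [0,[1.5,0,-40],[0,0,0]]

```text
time: 3.95
ee_pos: [0.5353, -0.091, 0.0808]
tcp_rot: [-180.0, -0.0, 83.6]
wrist_force: [0.2, -0.5, -0.6]
opening: 0.0096
grasp_force: 58.7
```

Inside the slot mouth with no force. Continue to the ejector.

>>> step_arm:
  targets:
    - [0,[0,0,-3],[0,0,0]]
    - [0,[0,0,-6],[0,0,0]]
    - [0,[0,0,-9],[0,0,0]]
    - [0,[0,0,-11],[0,0,0]]
    - [0,[0,0,-11],[0,0,0]]

```text
time: 4.45
ee_pos: [0.5357, -0.091, 0.0705]
tcp_rot: [180.0, 0.0, 83.6]
wrist_force: [-0.5, 0.1, 4.1]
opening: 0.0092
grasp_force: 59.3
```

Force is 4 N upward, so the ejector has been met (about 35 mm origin height). Press on in small steps.

>>> step_arm:
  targets:
    - [0,[0,0,-1.5],[0,0,0]]
    - [0,[0,0,-3],[0,0,0]]
    - [0,[0,0,-4],[0,0,0]]
    - [0,[0,0,-4],[0,0,0]]

```text
time: 4.85
ee_pos: [0.5357, -0.091, 0.0665]
tcp_rot: [180.0, 0.0, 83.6]
wrist_force: [-1.4, 0.1, 5.5]
opening: 0.009
grasp_force: 59.6
```

>>> step_arm:
  targets:
    - [0,[0,0,-1],[0,0,0]]
    - [0,[0,0,-1],[0,0,0]]
    - [0,[0,0,-1.5],[0,0,0]]
    - [0,[0,0,-1.5],[0,0,0]]

```text
time: 5.25
ee_pos: [0.5357, -0.091, 0.0659]
tcp_rot: [179.9, 0.0, 83.6]
wrist_force: [-3.5, 0.4, 11.3]
opening: 0.0099
grasp_force: 60.6
```

Stiff stop: 0.6 mm of travel for 1.5 mm commanded, at 11 N. That looks like the floor at TCP z ≈ 65.9, as predicted. Press a little more to confirm.

>>> step_arm:
  targets:
    - [0,[0,0,-0.7],[0,0,0]]
    - [0,[0,0,-1.5],[0,0,0]]
    - [0,[0,0,-1.5],[0,0,0]]
    - [0,[0,0,-1.5],[0,0,0]]

```text
time: 5.65
ee_pos: [0.5358, -0.0911, 0.0658]
tcp_rot: [179.9, 0.0, 83.6]
wrist_force: [-7.6, 1.1, 22.3]
opening: 0.0094
grasp_force: 62.0
```

```bash
python3 - <<'E'
from h import *
o=bot.get_obs();print(o["ee_pos"],o["tcp_rot"],o["wrist_force"],o["torque"],o["grasp_force"],o["opening"])
S,d1,X=pts("scene");D,d2,Y=pts("side")
for n,X in(("scene",X),("side",Y)):
    x,y,z=np.moveaxis(X*1000,-1,0)
    f=(x>525)&(x<560)&(y>-60)&(y<0)&(z>60)&(z<112); h=(x>520)&(x<560)&(y>-118)&(y<-68)&(z>60)&(z<112)
    for k,m in(("fixed",f),("held",h)): print(n,k,m.sum(),"ztop",np.percentile(z[m],[90,98]).round(1),"y",np.percentile(y[m],[2,98]).round(1),"x",np.percentile(x[m],[5,50]).round(1))
c=[cv2.resize(i,(400,500),interpolation=cv2.INTER_CUBIC) for i in(S[150:250,240:320],D[140:240,230:310])]
cv2.imwrite("pics/f.png",np.hstack(c)[...,::-1])
E
```

```text
[ 0.53583212 -0.09105183  0.06580437] [1.79872220e+02 6.56113774e-03 8.36399231e+01] [-7.63186384  1.05048054 22.29152479] [0.32883296 1.8076624  0.00919723] 62.02547371387482 0.009395397267313782
scene fixed 166 ztop [ 83.  100.5] y [-50.2  -6. ] x [536.  540.1]
scene held 348 ztop [107.4 110.9] y [-113.3  -85.6] x [521.8 531.3]
side fixed 108 ztop [ 84.4 106.3] y [-51.6 -10.8] x [541.8 547. ]
side held 352 ztop [107.1 111. ] y [-114.7  -86.8] x [524.1 539.6]
```

View pics/f.png

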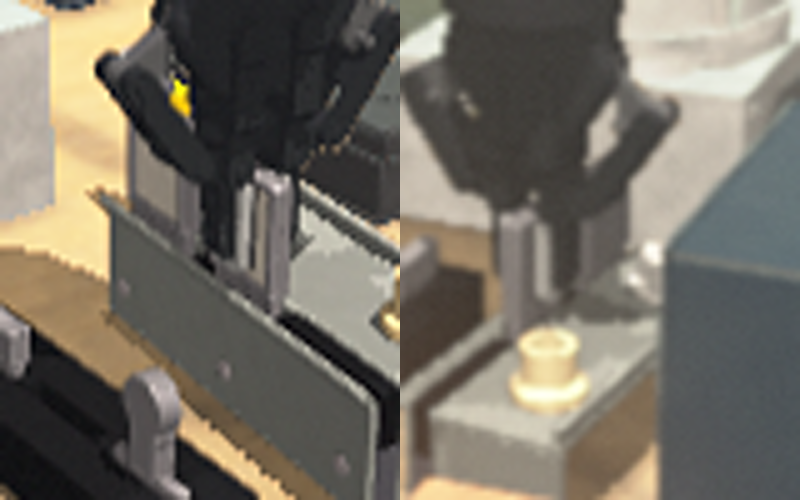

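The holder stands upright in the bay, level with the fixed one and label to the front (left crop (270,240)). The TCP is stopped hard at 65.8 mm with 22 N. That puts the foot at 65.8 − 35.8 = 30.0 mm, the slot floor height, so I'm handing in.

```bash
python3 -c "
from workcell import bot
print(bot.job_done())"
```

```text
the job is handed in; nothing more can be done
None
```

The label holder is pressed fully home and upright in the open middle bay, label to the front, and the arm is still gripping it at about 62 N and pressing down at about 22 N; the job is handed in, but no verdict came back.

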